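# Square up the board pallet and hold the slide's index pin clear

## Task

On the microscope's inspection slide, push the board pallet flat along the carriage until it is squarely home against all three stop pins, with the carriage still locked at its loading end. Then take the black knob of the carriage's spring-loaded index pin, pull it fully up and finish while still holding it there, so that I can run the carriage under the microscope. Leave the carriage where it is and do not disturb anything else on the bench.

Things in the scene. Friction and masses are not known exactly. Their poses are not given: they have to be found in the camera images.
- pallet: The board pallet to square up: flat dark-grey plate 90 (x) x 120 (y) x 10 mm, about 0.2 kg, plain straight edges, carrying a green circuit board with parts up to 19 mm above its underside. Lies loose on the carriage, 10 to 27 mm from home along x, 8 to 22 mm along y, up to 0.14 rad crooked. Origin: centre of its underside, z up.
- nest (a point): Point on the carriage's flat top, 48 mm above the table, where the pallet's origin lies when home, axes parallel. Moves with the carriage. x: across the slide, away from the robot; y: along it, away from the microscope; so the pallet is pushed to +x and -y. The top reaches from x = -100 to 100, y = -85 to 105 mm. The slide's place and yaw differ each time.
- stop_left (a point): Centre of the top of a steel stop pin, 10 mm diameter, 16 mm tall above the carriage top, at x = 50, y = 45 mm from nest. The pallet's far long edge goes against it and stop_right.
- stop_right (a point): Same for the second pin along the far long edge, at x = 50, y = -25 mm from nest.
- stop_end (a point): Same for the third pin, at x = 0, y = -65 mm from nest; it meets the middle of the pallet's short edge on the microscope's side.
- knob: Round black knob on top of the index pin: head 30 mm diameter, 20 mm tall, on an 18 mm neck 10 mm tall. Origin: underside of the neck on the axis, 63.5 mm above the table when the pin is seated; the head spans 10 to 30 mm above it. Below it a steel sleeve 22 mm across stands 14 mm tall on the carriage at x = 82, y = 0 mm from nest. It moves straight up with the pin.
- plunger (a joint): Travel of the index pin, m: 0 = pin seated 9 mm deep in its hole in the steel strip of the bed, locking the carriage; 0.014 = fully pulled up, at its end stop, the pin's tip 5 mm clear of the hole. A spring pushes it down: about 6 N when seated and 14.5 N when fully up; let go, it snaps back.
- carriage (a joint): Travel of the carriage along its rails, m: 0 = loading end (where it starts, locked by the pin with 1 mm of play either way), growing to 0.24 towards the microscope. With the pin clear it runs freely, with about 2 N of drag.
- lens (a point): Centre of the underside of the microscope's lens, 118 mm above the table, 240 mm along -y from nest. The microscope is fixed: head within 60 mm of this point along y, up to 305 mm high, with a column 126 mm to +x. The bed it stands on is 12 mm high, 260 x 470 mm, 10 mm wider than the carriage on the robot's side and 50 mm on the far side.
- flux_bottle: Bystander: white bottle 30 mm diameter, 75 mm tall, standing on the table between slide and robot. Origin: centre of its underside.
- tweezers: Bystander: steel tweezers 125 mm long, 6 mm high, lying on the bed's far margin behind the knob. Origin: their middle, underside.
- screwdriver: Bystander: screwdriver 170 mm long lying on the table off the end of the slide away from the microscope. Origin: its underside.
- solder_spool: Bystander: solder spool 54 mm diameter, 40 mm tall, on the blue mat to the robot's left. Origin: centre of its underside.
- tip_cleaner: Bystander: tin 60 mm diameter, 38 mm tall, on the blue mat. Origin: centre of its underside.
- spare_pallet: Bystander: a second board pallet, like the first, lying on the blue mat. Origin: centre of its underside.
- loupe: Bystander: small black eye loupe, 34 mm diameter, 32 mm tall, standing on the table between slide and robot. Origin: centre of its underside.
Mind the look-alikes: they are no part of the job. Leave any red or white look-alike of the pallet alone.

How it is judged:
On the way, in this order (a step that is already met when the one before it is completed fails the run):
1. the pallet is home against all three stop pins, flat on the carriage, with the index pin still seated and the carriage at its loading end (x of pallet in the frame of nest between -0.0025 and 0.0025 m and y of pallet in the frame of nest between -0.0025 and 0.0025 m and z of pallet in the frame of nest below 0.002 m and angle between the x axis of pallet and the x axis of nest, either way round below 0.025 rad and value of joint plunger below 0.002 m and value of joint carriage below 0.004 m), for 0.2 s.
2. the index pin is pulled fully up by its knob, held in the fingers (value of joint plunger above 0.0115 m and contact force between the fingers and knob above 6 N), for 0.2 s.
At the end, for the whole second after the job is handed in: The index pin is held up by the fingers on its knob, at least 11.5 mm of its 14 mm travel, through the last second; the carriage is within 5 mm of its loading end; the untouched pallet lies flat and still, within 2.5 mm of home against the stop pins in both directions and within 0.025 rad of square (all of step 2 and value of joint carriage between -0.005 and 0.005 m and x of pallet in the frame of nest between -0.0025 and 0.0025 m and y of pallet in the frame of nest between -0.0025 and 0.0025 m and z of pallet in the frame of nest below 0.002 m and angle between the x axis of pallet and the x axis of nest, either way round below 0.025 rad and contact force between each of the arm, the fingers and pallet below 0.5 N and linear speed of pallet below 0.02 m/s); the arm keeps its last pose, push and grip.
It fails at once if a bystander on the bench is moved more than 15 mm (distance of any of flux_bottle, tweezers, screwdriver, solder_spool, tip_cleaner, spare_pallet, loupe from where it was at the start of the episode above 0.015 m).
It fails at once if the carriage is run away from its loading end (value of joint carriage above 0.01 m).
It fails at once if the pallet is lifted off the carriage instead of being slid along it (z of pallet in the frame of nest above 0.008 m).
It also fails if it takes over 59 s, if anything falls off the work surface, if the arm or the gripper's body presses on something with over 40 N, if the wrist force passes 120 N, or if a joint passes its speed limit or range.

## Robot

A 6-joint arm with a two-finger parallel gripper is mounted at the origin on the work surface. World frame = base frame: x ahead of the robot, y to its left, z up, the work surface at z = 0. Lengths are in m, angles in rad, forces in N, time in s.
With the tool pointing down it reaches from about 0.3 to 0.775 m from the base axis. Payload 14.6 kg.
Tool frame: the origin (TCP) lies midway between the tips of the shut fingers; the grasp point (between the pads) lies 19 mm behind it; z points along the fingers, y is the line along which they close (so a half turn about z gives the same grasp; the last joint's range is limited). The gripper opens to 94 mm and grips with 3 to 60 N. Pads are 16 mm wide; open, the fingers measure 119 mm over their backs; the gripper's body (75 mm by 177 mm) begins 78 mm behind the grasp point.
Start: joints at [-1.198, 0.3, 1.521, -0, 1.321, -0.067], TCP at [0.234, -0.498, 0.205] pointing down, gripper open.
Joint ranges: [-3.03, 3.03], [-0.79, 2.21], [0.23, 2.52], [-1.04, 4.18], [0, 3.07], [-2.55, 2.55]. Speed limits (rad/s): [2.22, 2.22, 2.57, 3.14, 3.14, 3.14].

## Interface

Orientations are given as a unit quaternion [w, x, y, z].
In Python, from rig import r, eyes gives the robot as it stands.
- The arm moves only by the shell command python3 -m crank 'ROWS' [OPENING] [FORCE]. ROWS is JSON, a list of rows, each an object with "xyz": the shift along the tool's x, y, z each as a share of 0.04 m, from -1 to 1, a list of three; "rotation": the turn, a rotation vector about the tool's x, y, z each as a share of pi/4 rad, from -1 to 1, a list of three. A call has 1 to 12 rows; each row shifts and turns the commanded pose from where the row before left it, along the tool's axes as they then stand; what a row does not reach is not made up. A row lasts 1/12 s, in which the tool goes at most 41.7 mm and 7.16 degrees, less where a joint would pass 70% of its speed; a pose out of reach is approached as far as the arm can. A call with a number of a shift or a turn outside -1 to 1 is refused whole. A call with a gripper value outside its range is refused whole. OPENING is the opening, from 0 (shut) to 1 (fully open), set as the call begins (- or left out, the last holds). The fingers move at their own pace and stop on an object; FORCE is the grip in N (left out, the last holds). Time passes only in rows, so rows that do not move let the fingers close. It gives the time, the measured TCP pose, the force, the opening and the grip force at its end, in the units of the state.
- r.get_state(): the state, without advancing time (a new reading comes with each control period).
- eyes.grab_frame(name): name is "scene" or "top" or "wrist"; returns a dict with "pixels" (384x512x3 uint8, red, green, blue), "depth" (384x512 float32, m along the optical axis (not along the pixel's ray), 0 where there is no reading), "vfov" (degrees; the focal length in pixels is half the picture's height over the tangent of half this angle, whatever the lens; pixels are square), "cx", "cy" (the principal point, pixels), "k1" (the pictures are not rectified: a ray, as slopes to the right and down, at radius r is drawn at 1 + k1 r^2 times it, then the intrinsics apply), "eye" and "rotation" of the camera in the world; the wrist camera has in their place "T_tool_cam" (4x4, takes a point from camera to tool coordinates, whose origin is the TCP and whose axes are the flange's). Camera axes: x right, y down, z forward; pixel columns grow to the right and rows downward; lengths in m; the calibration is good to about 2 mm. A picture is of the moment at which its call begins: read the wrist's pose just before it.
- r.close_job(): hands the job in; it is judged then, once.
The state is a dict: "clock": time; "q": joint angles; "dq": joint speeds; "effort": joint torques, N m; "position": TCP position; "ee_rot": TCP orientation; "ft_force": force on the tool from outside, world axes, zero at the start; "moment": the same for the moment, N m; "finger_gap": finger opening in m; "grip_force": force on a finger pad.
Only numpy, scipy, OpenCV 4.12 (cv2) and the standard library are available. Lean on these libraries where they do the work, as an engineer would, in place of code of your own. Each camera call takes 0.05 s, during which the arm holds its last target. There are 200 camera calls.

## Working session

There is one attempt and no reset: what is moved stays moved. The work goes in short steps, Python scripts to look and compute and a shell command to move; the robot and the scene stay as the last step left them, time stands still between calls to the robot, and variables do not carry over. Pictures are saved under pics/ and viewed, at most 10 in all, crops included, and the job is handed in when it is done.

```bash
ls; mkdir -p pics; cat > h.py <<'E'
import numpy as np, cv2
from rig import r, eyes
from scipy.spatial.transform import Rotation as R
def rot(q): return R.from_quat([q[1],q[2],q[3],q[0]]).as_matrix()
def grab(n):
    s=r.get_state(); f=eyes.grab_frame(n)
    if n=="wrist":
        T=np.eye(4); T[:3,:3]=rot(s["ee_rot"]); T[:3,3]=s["position"]
        C=T@np.array(f["T_tool_cam"]); f["E"]=C[:3,3]; f["Rm"]=C[:3,:3]
    else:
        f["E"]=np.array(f["eye"]); q=np.array(f["rotation"]); f["Rm"]=q if q.shape==(3,3) else rot(q)
    f["f"]=192/np.tan(np.radians(f["vfov"])/2); return f
def rays(f,uv):
    uv=np.atleast_2d(np.array(uv,float)); K=np.array([[f["f"],0,f["cx"]],[0,f["f"],f["cy"]],[0,0,1]])
    p=(uv-[f["cx"],f["cy"]])/f["f"]; d=p.copy()
    for _ in range(20): d=p/(1+f["k1"]*(d**2).sum(1,keepdims=True))
    return np.c_[d,np.ones(len(d))]@f["Rm"].T
def onz(f,uv,z):
    d=rays(f,uv); return f["E"]+d*((z-f["E"][2])/d[:,2])[:,None]
def cloud(f):
    v,u=np.mgrid[0:384,0:512]; d=rays(f,np.c_[u.ravel(),v.ravel()])
    return (f["E"]+d*f["depth"].reshape(-1,1)).reshape(384,512,3)
def save(f,n,crop=None,s=1):
    im=f["pixels"][:,:,::-1]
    if crop: a,b,c,d=crop; im=im[b:d,a:c]
    cv2.imwrite("pics/"+n,cv2.resize(im,None,fx=s,fy=s,interpolation=cv2.INTER_CUBIC))
E
python3 - <<'E'
from h import *
a=grab("top");b=grab("scene")
im=np.hstack([a["pixels"],b["pixels"]])[:,:,::-1]
cv2.imwrite("pics/1.png",cv2.resize(np.vstack([a["pixels"],b["pixels"]])[:,:,::-1],(400,600)) if 0 else a["pixels"][:,:,::-1])
cv2.imwrite("pics/2.png",b["pixels"][:,:,::-1])
import pickle; pickle.dump((a,b),open("f0.pkl","wb"))
for f in(a,b): print(f["E"],f["Rm"].round(3).tolist(),f["f"],f["k1"])
print(r.get_state())
E
```

```text
pics
[0.32260028 0.05265061 1.50347083] [[-0.0, -0.992, 0.127], [-1.0, 0.003, 0.023], [-0.023, -0.127, -0.992]] 400.71939394160626 -0.0455177346878352
[1.42528384 0.26378184 1.05848168] [[-0.169, 0.721, -0.672], [0.985, 0.112, -0.128], [-0.017, -0.684, -0.729]] 440.11346674728725 0.02261053421012808
{'clock': 0.1, 'q': array([-1.19759596e+00,  3.00421350e-01,  1.52147971e+00,  1.75535816e-05,
        1.32071346e+00, -6.66238318e-02]), 'dq': array([-1.21477124e-03, -2.55099742e-03, -2.36421026e-03, -8.01653103e-04,
        1.62599173e-05, -1.00628454e-04]), 'effort': array([-1.17434652e-04, -5.32645869e+01, -3.53280973e+01,  7.09430175e-02,
        2.34927930e-02, -5.11359974e-05]), 'position': array([ 0.23408737, -0.49745129,  0.20495651]), 'ee_rot': array([-5.06240740e-04,  9.75916976e-01,  2.18141686e-01, -6.96108023e-05]), 'ft_force': array([ 0.36506074,  0.20103599, -0.36895543]), 'moment': array([0.01624542, 0.0437495 , 0.02906058]), 'grip_force': 0.0, 'finger_gap': 0.09387302031205884}
```

View pics/1.png

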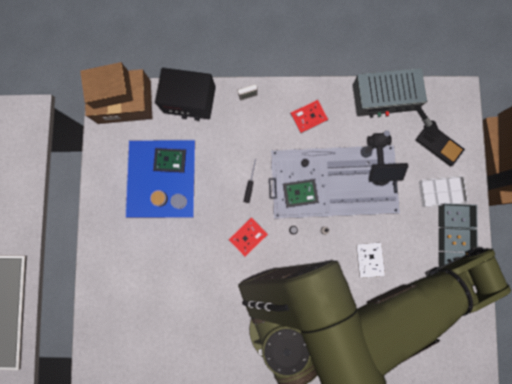

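View pics/2.png

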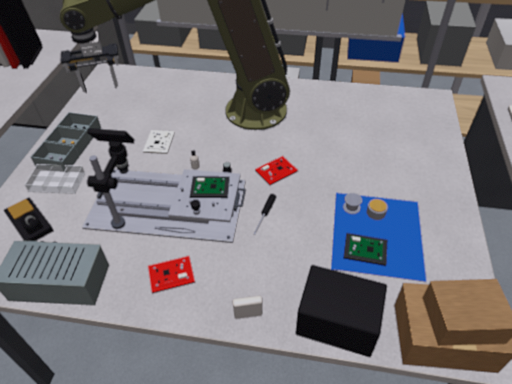

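Top view: the pallet (dark grey, green board) is at (300,193) on the carriage and the knob at (305,163). The microscope is at (385,165), the bottle at (324,230) and the loupe at (293,230).

Look-alikes in the top view:
- spare pallet on the blue mat (170,160)
- red ones at (310,116) and (248,237)
- white one at (371,260)

For the knob, the look-alikes are the loupe (293,230) and the microscope base (366,152). By the description I choose (300,193) and (305,163), and check both in a close crop.

```bash
python3 - <<'E'
from h import *; import pickle
a,b=pickle.load(open("f0.pkl","rb"))
A=cv2.resize(a["pixels"][140:240,262:412][:,:,::-1],(750,500),interpolation=cv2.INTER_CUBIC)
cv2.imwrite("pics/3.png",A)
for n,p,z in [("pallet",(300,193),.058),("knob",(305,163),.0935),("bottle",(324,230),.075),("loupe",(293,230),.032),("bedNearL",(275,217),.012),("bedNearR",(398,213),.012),("bedFarL",(273,149),.012),("lens",(385,165),.2)]:
    print(n,onz(a,p,z)[0].round(3))
P=cloud(a)
for p in [(300,193),(305,163),(285,170),(330,195),(324,230),(293,230),(250,195)]:print(p,P[p[1],p[0]].round(3))
# carriage top mask by depth
m=(abs(P[:,:,2]-.048)<.006); m[:140]=0;m[240:]=0;m[:,:262]=0;m[:,412:]=0
n,l,s,c=cv2.connectedComponentsWithStats(m.astype(np.uint8)); print(s[1:][s[1:,4]>100])
E
```

```text
pallet [ 0.489 -0.061  0.058]
knob [ 0.593 -0.078  0.093]
bottle [ 0.355 -0.143  0.075]
loupe [ 0.356 -0.036  0.032]
bedNearL [0.405 0.029 0.012]
bedNearR [ 0.419 -0.428  0.012]
bedFarL [0.663 0.035 0.012]
lens [ 0.565 -0.331  0.2  ]
(300, 193) [ 0.489 -0.061  0.059]
(305, 163) [ 0.592 -0.077  0.098]
(285, 170) [ 0.576 -0.008  0.047]
(330, 195) [ 0.487 -0.177  0.008]
(324, 230) [ 0.356 -0.146  0.054]
(293, 230) [ 0.356 -0.036  0.041]
(250, 195) [0.486 0.122 0.025]
[[ 269  158   62   57 1883]]
```

View pics/3.png

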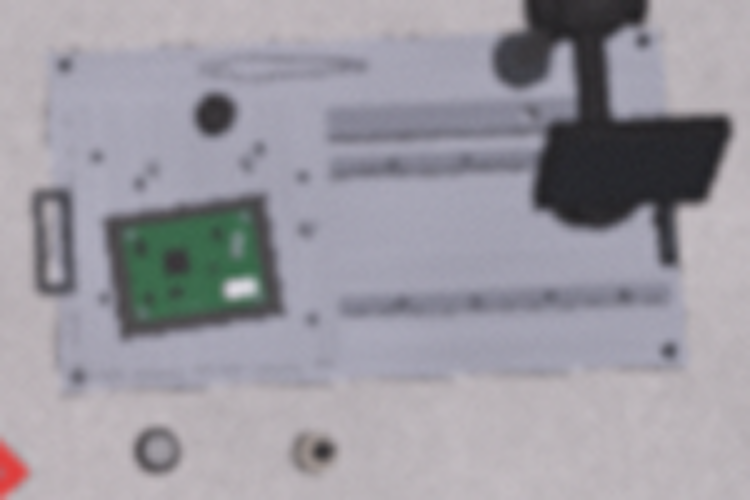

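The crop confirms it: pallet (crop centre ~(195,265)), knob at (215,115), five pins around the pallet, and an end handle at left. I'll raise the arm, turn the tool to the slide's yaw and bring the wrist camera over.

```bash
python3 -m crank '[{"xyz":[0,0,-1],"rotation":[0,0,0.13]},{"xyz":[0,0,-1],"rotation":[0,0,0.13]},{"xyz":[0,0,-1],"rotation":[0,0,0.13]},{"xyz":[0.5,0,-0.5],"rotation":[0,0,0.13]},{"xyz":[0.7,-0.7,0],"rotation":[0,0,0]},{"xyz":[0.7,-0.7,0],"rotation":[0,0,0]},{"xyz":[0.3,-0.9,0],"rotation":[0,0,0]},{"xyz":[0.3,-0.9,0],"rotation":[0,0,0]}]'
python3 -c "
from h import *
print(np.array(eyes.grab_frame('wrist')['T_tool_cam']).round(3).tolist()); print(r.get_state()['q'])"
```

```text
clock: 0.77
position: [0.3306, -0.3629, 0.3446]
ee_rot: [-0.001, 1.0, 0.016, -0.0]
ft_force: [1.6, 0.0, -0.3]
finger_gap: 0.094
grip_force: 0.0
[[-0.001, -0.962, -0.272, 0.08], [1.0, -0.001, 0.0, -0.0], [-0.001, -0.272, 0.962, -0.179], [0.0, 0.0, 0.0, 1.0]]
[-8.99453504e-01  9.10868070e-02  1.44922086e+00  1.33111376e-03
  1.60146678e+00  6.37267333e-01]
```

```bash
python3 -m crank '[{"xyz":[0,-1,0],"rotation":[0,0,0]},{"xyz":[0.1,-1,0],"rotation":[0,0,0]},{"xyz":[0.2,-1,0],"rotation":[0,0,0]},{"xyz":[0.5,-0.9,0],"rotation":[0,0,0]},{"xyz":[0.7,-0.7,0],"rotation":[0,0,0]},{"xyz":[0.8,-0.6,0],"rotation":[0,0,0]},{"xyz":[0.9,-0.4,0],"rotation":[0,0,0]},{"xyz":[0.9,0,0],"rotation":[0,0,0]},{"xyz":[0.7,0,0],"rotation":[0,0,0]},{"xyz":[0,0,0],"rotation":[0,0,0]},{"xyz":[0,0,0],"rotation":[0,0,0]}]'
python3 - <<'E'
from h import *; import pickle
f=grab("wrist"); save(f,"4.png"); pickle.dump(f,open("w1.pkl","wb")); print(f["f"],f["E"],r.get_state()["position"],r.get_state()["q"])
E
```

```text
clock: 1.73
position: [0.5153, -0.1344, 0.3441]
ee_rot: [-0.0, 1.0, 0.016, -0.001]
ft_force: [-1.0, -0.6, -0.3]
finger_gap: 0.0937
grip_force: 0.0
280.0502549175727 [ 0.59571516 -0.13188614  0.52332807] [ 0.51455735 -0.13463402  0.34484113] [-3.24733969e-01  1.94885780e-01  1.33350831e+00 -9.06332708e-05
  1.61452695e+00  1.21439274e+00]
```

View pics/4.png

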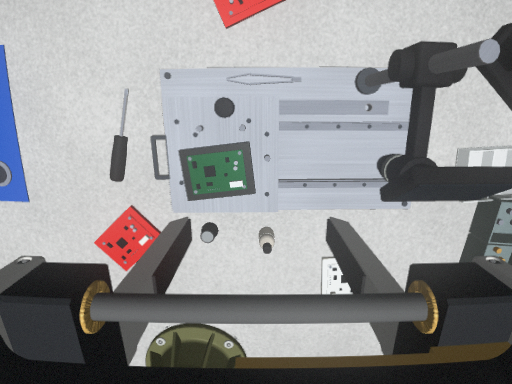

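Wrist view: knob top at (224,107), pallet at (217,170), stop pins near (197,131), (243,128) and (267,158). The bottle is at (267,240) and the loupe at (209,232). Next, a second, closer view.

```bash
python3 -m crank '[{"xyz":[0.5,-0.6,0.5],"rotation":[0,0,0]},{"xyz":[0.6,-0.8,0.8],"rotation":[0,0,0]},{"xyz":[0,0,0.8],"rotation":[0,0,0]},{"xyz":[0,0,0],"rotation":[0,0,0]},{"xyz":[0,0,0],"rotation":[0,0,0]},{"xyz":[0,0,0],"rotation":[0,0,0]}]'
python3 - <<'E'
from h import *; import pickle
f=grab("wrist"); pickle.dump(f,open("w2.pkl","wb")); print(f["E"],r.get_state()["position"])
save(f,"5.png",(100,60,360,255),3)
E
```

```text
clock: 2.28
position: [0.5526, -0.0843, 0.27]
ee_rot: [0.0, 1.0, 0.015, 0.001]
ft_force: [-0.2, 0.2, 0.2]
finger_gap: 0.0944
grip_force: 0.0
[ 0.63209926 -0.08167683  0.44958663] [ 0.55278541 -0.08434888  0.27019156]
```

View pics/5.png

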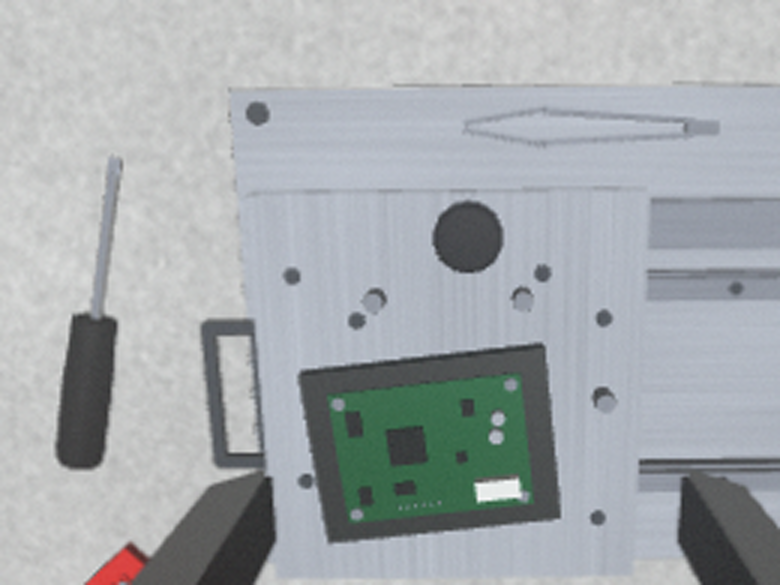

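The crop shows the knob at (468,237) and the pin tops at about (376,298), (522,297) and (606,400). The pallet corners are (302,374), (543,346), (559,520) and (329,543). Now the measurements.

```bash
cat > meas.py <<'E'
from h import *
def pallet_uv(f,roi):
    hsv=cv2.cvtColor(f["pixels"],cv2.COLOR_RGB2HSV); m=((hsv[...,2]<95)|((hsv[...,1]>100)&(abs(hsv[...,0].astype(int)-65)<25))).astype(np.uint8)
    k=np.zeros_like(m); a,b,c,d=roi; k[b:d,a:c]=1; m=cv2.morphologyEx(m*k,cv2.MORPH_CLOSE,np.ones((5,5)))
    m=cv2.morphologyEx(m,cv2.MORPH_OPEN,np.ones((5,5)))
    cs,_=cv2.findContours(m,cv2.RETR_EXTERNAL,cv2.CHAIN_APPROX_NONE); return max(cs,key=cv2.contourArea)[:,0]
def dark(f,roi,thr=95):
    a,b,c,d=roi; g=f["pixels"][b:d,a:c].max(2); n,l,s,ct=cv2.connectedComponentsWithStats((g<thr).astype(np.uint8))
    i=1+np.argmax(s[1:,4]); return ct[i]+[a,b], s[i]
def tri(fs,uvs):
    A=np.zeros((3,3));B=np.zeros(3)
    for f,u in zip(fs,uvs):
        d=rays(f,u)[0]; d/=np.linalg.norm(d); M=np.eye(3)-np.outer(d,d); A+=M;B+=M@f["E"]
    return np.linalg.solve(A,B)
def fit_rect(f,c,z):
    P=onz(f,c,z)[:,:2]; (cx,cy),(w,h),an=cv2.minAreaRect((P*1000).astype(np.float32)); return np.array([cx,cy]),(w,h),an
E
python3 - <<'E'
from meas import *; import pickle
f1=pickle.load(open("w1.pkl","rb"));f2=pickle.load(open("w2.pkl","rb")); 
a,_=dark(f1,(210,94,240,121)); b,s=dark(f2,(240,122,272,156)); print("knob",a,b,s,tri([f1,f2],[a,b]).round(4), onz(f1,a,.0935).round(4),onz(f2,b,.0935).round(4))
for f,roi in((f1,(172,136,260,208)),(f2,(195,170,290,244))):
    c=pallet_uv(f,roi); print("pallet",fit_rect(f,c,.058))
P=cloud(f2)
for n,u in (("L",(225,159)),("R",(274,159)),("E",(302,193))):
    p=P[u[1]-6:u[1]+7,u[0]-6:u[0]+7]; m=(p[...,2]>.056)&(p[...,2]<.072)
    print(n,m.sum(),p[m].mean(0).round(4),p[...,2].max().round(4), onz(f2,u,.064).round(4))
m=abs(P[...,2]-.048)<.004; print("carriage z",np.median(P[...,2][m]), "pallet z",np.median(P[190:195,206:209,2]),"knob z",P[136:142,252:258,2].mean())
# carriage outline at .048
mm=(P[...,2]>.035).astype(np.uint8); mm=cv2.morphologyEx(mm,cv2.MORPH_OPEN,np.ones((3,3)))
for row in (130,140,150,160,180,200):
    for lo,hi in ((150,230),(290,330)):
        pz=P[row,lo:hi,2]; j=np.where(np.diff((pz>.03).astype(int))!=0)[0]; print(row,lo,[(lo+i,P[row,lo+i if pz[i]>.03 else lo+i+1].round(4).tolist()) for i in j])
for col in (200,220,240,270,300):
    pz=P[110:140,col,2]; j=np.where(np.diff((pz>.03).astype(int))!=0)[0]; print("far",col,[P[110+i+1,col].round(4).tolist() for i in j])
E
```

```text
knob [223.96928328 107.11945392] [255.59512195 138.82926829] [  5   6  22  23 410] [ 0.5982 -0.0796  0.0871] [[ 0.5984 -0.0806  0.0935]] [[ 0.5987 -0.0795  0.0935]]
pallet (array([492.30322266, -65.2804184 ]), (88.88311767578125, 117.8531723022461), 8.382172584533691)
pallet (array([492.9446106 , -63.95762634]), (90.92327117919922, 119.94342041015625), 8.343510627746582)
L 44 [ 0.5651 -0.0363  0.0632] 0.066 [[ 0.5669 -0.0376  0.064 ]]
R 45 [ 0.5682 -0.1057  0.0632] 0.4496 [[ 0.5689 -0.1056  0.064 ]]
E 46 [ 0.5199 -0.1471  0.0628] 0.0657 [[ 0.5209 -0.1481  0.064 ]]
carriage z 0.048070867034609915 pallet z 0.05783415463162489 knob z 0.09336730745340971
130 150 [(np.int64(182), [0.6041, 0.0237, 0.0483])]
130 290 [(np.int64(320), [0.6087, -0.1737, 0.0307]), (np.int64(321), [0.6088, -0.1768, 0.0302]), (np.int64(322), [0.6088, -0.1768, 0.0302]), (np.int64(323), [0.6089, -0.1797, 0.0304]), (np.int64(324), [0.6089, -0.1797, 0.0304]), (np.int64(325), [0.609, -0.1827, 0.0304]), (np.int64(326), [0.609, -0.1827, 0.0304]), (np.int64(327), [0.6091, -0.1856, 0.0305]), (np.int64(328), [0.6091, -0.18
[... 539 characters left out ...]
int64(183), [0.5611, 0.024, 0.0477])]
160 290 [(np.int64(314), [0.5668, -0.1645, 0.0493])]
180 150 [(np.int64(167), [0.5297, 0.0502, 0.0446]), (np.int64(172), [0.529, 0.0452, 0.0413]), (np.int64(185), [0.5316, 0.0218, 0.0493])]
180 290 [(np.int64(314), [0.5367, -0.1674, 0.0473])]
200 150 [(np.int64(169), [0.4982, 0.049, 0.0443]), (np.int64(174), [0.4983, 0.043, 0.0438]), (np.int64(185), [0.4943, 0.0281, 0.0301])]
200 290 [(np.int64(313), [0.5058, -0.1683, 0.048])]
far 200 [[0.6321, -0.0817, 0.4496], [0.6232, 0.0063, 0.0127], [0.6129, -0.0005, 0.0473]]
far 220 [[0.6147, -0.0277, 0.0397]]
far 240 [[0.6157, -0.0567, 0.0465]]
far 270 [[0.617, -0.0988, 0.0477]]
far 300 [[0.6184, -0.1409, 0.0481]]
```

Nest ≈ (0.5173, -0.083), yaw ≈ 0.037. Measured heights are carriage 48 mm, pallet top 58 mm and knob top 93 mm, which agree with the text. In the nest frame the pallet is at about (-24, +19) mm, crooked by 0.11 rad. First push: half-open fingers against the near long edge.

```bash
python3 -m crank '[{"xyz":[-0.85,-0.42,0.5],"rotation":[0,0,-0.01]},{"xyz":[-0.85,0,0.5],"rotation":[0,0,0]},{"xyz":[-0.85,0,0.5],"rotation":[0,0,0]},{"xyz":[-0.85,0,0.5],"rotation":[0,0,0]},{"xyz":[0,0,0.6],"rotation":[0,0,0]},{"xyz":[0,0,0.6],"rotation":[0,0,0]},{"xyz":[0,0,0.6],"rotation":[0,0,0]},{"xyz":[0,0,0.6],"rotation":[0,0,0]},{"xyz":[0,0,0.5],"rotation":[0,0,0]},{"xyz":[0,0,0],"rotation":[0,0,0]},{"xyz":[0,0,0],"rotation":[0,0,0]},{"xyz":[0,0,0],"rotation":[0,0,0]}]' 0.6 30
```

```text
clock: 3.33
position: [0.4183, -0.0727, 0.0739]
ee_rot: [0.0, 1.0, 0.019, 0.001]
ft_force: [0.3, 0.1, 0.5]
finger_gap: 0.0563
grip_force: 0.0
```

```bash
python3 -m crank '[{"xyz":[0,0,0.55],"rotation":[0,0,0]},{"xyz":[0.2,0,0],"rotation":[0,0,0]},{"xyz":[0.1,0,0],"rotation":[0,0,0]},{"xyz":[0.1,0,0],"rotation":[0,0,0]},{"xyz":[0.1,0,0],"rotation":[0,0,0]},{"xyz":[0.1,0,0],"rotation":[0,0,0]},{"xyz":[0.1,0,0],"rotation":[0,0,0]},{"xyz":[0.1,0,0],"rotation":[0,0,0]},{"xyz":[0.1,0,0],"rotation":[0,0,0]},{"xyz":[0.1,0,0],"rotation":[0,0,0]},{"xyz":[0,0,0],"rotation":[0,0,0]}]'
python3 - <<'E'
from h import *
f=grab("scene"); save(f,"6.png",(140,130,300,250),4.5)
E
```

```text
clock: 4.25
position: [0.4581, -0.0706, 0.05]
ee_rot: [0.0, 1.0, 0.02, 0.0]
ft_force: [-0.1, 0.7, -0.3]
finger_gap: 0.0566
grip_force: 0.0
```

View pics/6.png

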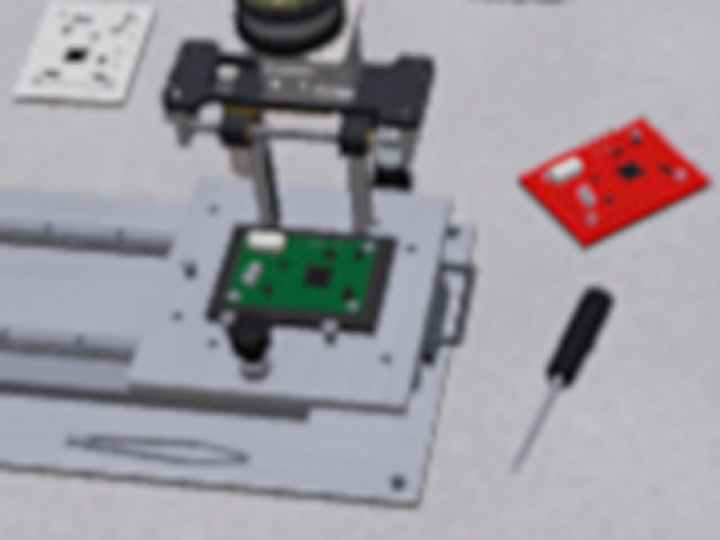

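The picture shows both fingers behind the near edge of the pallet, which has squared up, with its far edge close to the pins. I'll push on gently and watch the force.

```bash
python3 -m crank '[{"xyz":[0.05,0,0],"rotation":[0,0,0]},{"xyz":[0.05,0,0],"rotation":[0,0,0]},{"xyz":[0.04,0,0],"rotation":[0,0,0]},{"xyz":[0,0,0],"rotation":[0,0,0]}]'; python3 -m crank '[{"xyz":[0.025,0,0],"rotation":[0,0,0]},{"xyz":[0,0,0],"rotation":[0,0,0]}]';  python3 -m crank '[{"xyz":[0.025,0,0],"rotation":[0,0,0]},{"xyz":[0,0,0],"rotation":[0,0,0]}]'
```

```text
clock: 4.63
position: [0.4608, -0.0703, 0.0497]
ee_rot: [-0.0, 1.0, 0.02, -0.003]
ft_force: [-17.5, -0.5, 12.7]
finger_gap: 0.0566
grip_force: 8.8
clock: 4.8
position: [0.461, -0.0703, 0.0497]
ee_rot: [-0.0, 1.0, 0.02, -0.004]
ft_force: [-24.8, -2.0, 18.7]
finger_gap: 0.0565
grip_force: 12.3
clock: 4.97
position: [0.4611, -0.0703, 0.0497]
ee_rot: [-0.0, 1.0, 0.02, -0.005]
ft_force: [-31.6, -2.3, 24.4]
finger_gap: 0.0562
grip_force: 16.0
```

```bash
python3 -m crank '[{"xyz":[-0.3,0,0],"rotation":[0,0,0]},{"xyz":[-0.3,0,0],"rotation":[0,0,0]},{"xyz":[0,0,-0.8],"rotation":[0,0,0]},{"xyz":[0,0,-0.8],"rotation":[0,0,-0.15]},{"xyz":[0,0,-0.8],"rotation":[0,0,-0.15]},{"xyz":[0,0,-0.8],"rotation":[0,0,-0.15]},{"xyz":[0,0,-0.8],"rotation":[0,0,-0.15]},{"xyz":[0,0,-0.8],"rotation":[0,0,-0.15]},{"xyz":[0,0,-0.5],"rotation":[0,0,-0.15]},{"xyz":[0,0,0],"rotation":[0,0,-0.15]},{"xyz":[0,0,0],"rotation":[0,0,-0.15]},{"xyz":[0,0,0],"rotation":[0,0,-0.15]}]' 0.4
python3 -m crank '[{"xyz":[0,0,0],"rotation":[0,0,-0.15]},{"xyz":[0,0,0],"rotation":[0,0,-0.15]},{"xyz":[0,0,0],"rotation":[0,0,-0.15]},{"xyz":[0,0,0],"rotation":[0,0,-0.15]},{"xyz":[0,0,0],"rotation":[0,0,0]}]'; python3 -c "
from h import *;print(r.get_state()['q'])"
```

```text
clock: 5.97
position: [0.4411, -0.0712, 0.2624]
ee_rot: [0.0, 0.851, 0.525, 0.0]
ft_force: [-0.2, -0.3, -0.8]
finger_gap: 0.0374
grip_force: 0.0
clock: 6.38
position: [0.441, -0.0712, 0.2621]
ee_rot: [0.0, 0.705, 0.709, 0.0]
ft_force: [0.1, 0.3, -0.7]
finger_gap: 0.0377
grip_force: 0.0
[-2.42081513e-01  2.36706881e-02  1.70923228e+00  7.71667352e-05
  1.40830548e+00 -2.47780789e-01]
```

```bash
python3 -m crank '[{"xyz":[0.75,0.6,0],"rotation":[0,0,-0.04]},{"xyz":[0.75,0.6,0],"rotation":[0,0,0]},{"xyz":[0.75,0.6,0],"rotation":[0,0,0]},{"xyz":[0,0,0],"rotation":[0,0,0]},{"xyz":[0,0,0],"rotation":[0,0,0]},{"xyz":[0,0,0],"rotation":[0,0,0]}]'
python3 - <<'E'
from h import *; import pickle
f=grab("wrist"); pickle.dump(f,open("w3.pkl","wb")); print(r.get_state()["position"])
save(f,"7.png")
E
```

```text
clock: 6.88
position: [0.5107, 0.0201, 0.2618]
ee_rot: [-0.0, 0.697, 0.717, -0.0]
ft_force: [-0.2, -0.3, 0.4]
finger_gap: 0.0376
grip_force: 0.0
[0.51060907 0.01971091 0.26202628]
```

View pics/7.png

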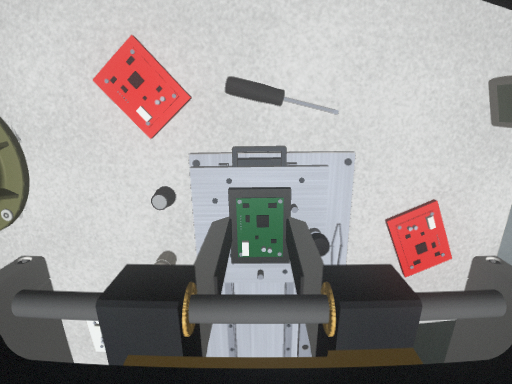

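Here the pallet spans (229–290, 187–262). stop_left is at (294,209), touching its right edge, stop_end at (260,272) and the knob at (319,242). The edges, in the nest frame:

```bash
cat >> meas.py <<'E'
N=np.array([.5173,-.083]); YAW=.037
def nest(p): c,s=np.cos(YAW),np.sin(YAW); d=np.atleast_2d(p)[:,:2]-N; return np.c_[c*d[:,0]+s*d[:,1],-s*d[:,0]+c*d[:,1]]*1000
def edges(f,rows,xr,cols,yr):
    # subpixel dark->bright transitions with linear interp
    g=cv2.GaussianBlur(f["pixels"].max(2),(3,3),0).astype(float)
    def cross(v,rev):
        idx=range(len(v)-1); 
        if rev: idx=reversed(list(idx))
        for i in idx:
            if (v[i]-120)*(v[i+1]-120)<0: return i+(120-v[i])/(v[i+1]-v[i])
    L=[(xr[0]+cross(g[y,xr[0]:xr[1]],0),y) for y in rows]; Rr=[(xr[2]+cross(g[y,xr[2]:xr[3]],1),y) for y in rows]
    T=[(x,yr[0]+cross(g[yr[0]:yr[1],x],0)) for x in cols]
    return L,Rr,T
E
python3 - <<'E'
from meas import *; import pickle
f=pickle.load(open("w3.pkl","rb"))
g=f["pixels"].max(2); print(g[195,222:236],g[195,284:298],g[180:194,260])
L,Rr,T=edges(f,list(range(192,203,2)),(222,240,278,296),list(range(236,285,6)),(180,196))
for n,e,k in(("L",L,1),("R",Rr,1),("T",T,0)):
    p=nest(onz(f,e,.058)); q=np.polyfit(p[:,k],p[:,1-k],1); print(n,p.round(1)[[0,-1]].tolist(),"mean",p.mean(0).round(2),"slope",q[0].round(4))
e=(294,209); P=cloud(f); p=P[203:216,290:300]; m=(p[...,2]>.061)&(p[...,2]<.068); print(m.sum(), nest(p[m].mean(0)[None]), nest(onz(f,e,.064)))
# corner holes / pallet z
print(P[190:194,236:284,2].mean(), nest(onz(f,(260,272),.064)))
# carriage end edge
for c in (205,215,300,330,345): 
    z=P[145:180,c,2]; i=np.argmax(z>.042); print(c,nest(P[145+i,c][None]).round(1))
E
```

```text
[205 203 205 203 206 202 128  92  90  91  93  93  91  94] [ 91  91  89  87  89  91  98 165 207 206 210 209 210 208] [214 216 209 209 208 209 210  97  62  83  94  89  91  90]
L [[-45.6, 70.7], [-45.3, 55.7]] mean [-45.47  63.23] slope -0.0117
R [[42.8, 70.0], [42.9, 54.9]] mean [41.08 62.5 ] slope 0.3012
T [[-34.2, 77.6], [33.9, 77.7]] mean [-0.18 77.68] slope 0.0031
38 [[48.51861001 46.07583849]] [[48.19951877 46.35086049]]
0.060126642538966095 [[ -1.13264374 -56.03300676]]
205 [[-78.7 105.2]]
215 [[-64.2 105.3]]
300 [[ -1.4 182.8]]
330 [[110.8 129.5]]
345 [[134.7 129.4]]
```

The pallet is square and against the far pins, so x is home. About 17 mm of -y remains. I'll descend behind its +y edge.

```bash
python3 -m crank '[{"xyz":[0,0.05,0.8],"rotation":[0,0,0]},{"xyz":[0,0,0.8],"rotation":[0,0,0]},{"xyz":[0,0,0.8],"rotation":[0,0,0]},{"xyz":[0,0,0.8],"rotation":[0,0,0]},{"xyz":[0,0,0.8],"rotation":[0,0,0]},{"xyz":[0,0,0.7],"rotation":[0,0,0]},{"xyz":[0,0,0],"rotation":[0,0,0]},{"xyz":[0,0,0],"rotation":[0,0,0]}]'
```

```text
clock: 7.6
position: [0.5125, 0.0196, 0.0742]
ee_rot: [-0.001, 0.697, 0.717, -0.001]
ft_force: [0.3, 0.1, -0.3]
finger_gap: 0.0381
grip_force: 0.0
```

```bash
python3 -m crank '[{"xyz":[0,0,0.55],"rotation":[0,0,0]},{"xyz":[-0.1,0,0],"rotation":[0,0,0]},{"xyz":[-0.1,0,0],"rotation":[0,0,0]},{"xyz":[-0.1,0,0],"rotation":[0,0,0]},{"xyz":[-0.1,0,0],"rotation":[0,0,0]},{"xyz":[-0.1,0,0],"rotation":[0,0,0]},{"xyz":[-0.1,0,0],"rotation":[0,0,0]},{"xyz":[-0.1,0,0],"rotation":[0,0,0]},{"xyz":[0,0,0],"rotation":[0,0,0]}]'; python3 -m crank '[{"xyz":[-0.04,0,0],"rotation":[0,0,0]},{"xyz":[-0.04,0,0],"rotation":[0,0,0]},{"xyz":[0,0,0],"rotation":[0,0,0]}]'
```

```text
clock: 8.35
position: [0.5139, -0.0083, 0.0522]
ee_rot: [0.0, 0.696, 0.718, 0.0]
ft_force: [-0.0, -0.0, 0.2]
finger_gap: 0.0374
grip_force: 0.0
clock: 8.6
position: [0.5139, -0.0109, 0.052]
ee_rot: [-0.0, 0.696, 0.718, -0.0]
ft_force: [0.1, 0.7, 0.5]
finger_gap: 0.0375
grip_force: 0.2
```

```bash
python3 -m crank '[{"xyz":[-0.04,0,0],"rotation":[0,0,0]},{"xyz":[-0.03,0,0],"rotation":[0,0,0]},{"xyz":[0,0,0],"rotation":[0,0,0]}]';  python3 -m crank '[{"xyz":[-0.025,0,0],"rotation":[0,0,0]},{"xyz":[-0.025,0,0],"rotation":[0,0,0]},{"xyz":[0,0,0],"rotation":[0,0,0]}]'
```

```text
clock: 8.85
position: [0.514, -0.0138, 0.052]
ee_rot: [0.0, 0.696, 0.718, -0.0]
ft_force: [0.0, 0.6, 1.1]
finger_gap: 0.0376
grip_force: 0.5
clock: 9.1
position: [0.514, -0.015, 0.0519]
ee_rot: [-0.001, 0.696, 0.718, 0.0]
ft_force: [-0.4, 8.7, 1.2]
finger_gap: 0.0375
grip_force: 4.1
```

```bash
python3 -m crank '[{"xyz":[-0.025,0,0],"rotation":[0,0,0]},{"xyz":[0,0,0],"rotation":[0,0,0]},{"xyz":[0,0,0],"rotation":[0,0,0]}]';  python3 -m crank '[{"xyz":[0.15,0,0],"rotation":[0,0,0]},{"xyz":[0.4,0,0],"rotation":[0,0,0]},{"xyz":[0.4,0,-0.5],"rotation":[0,0,0]},{"xyz":[0,0,-0.9],"rotation":[0,0,0]},{"xyz":[0,0,-0.9],"rotation":[0,0,0]},{"xyz":[0,0,-0.9],"rotation":[0,0,0]},{"xyz":[0,0,-0.9],"rotation":[0,0,0]},{"xyz":[0,0,-0.9],"rotation":[0,0,0]},{"xyz":[0,0,0],"rotation":[0,0,0]},{"xyz":[0,0,0],"rotation":[0,0,0]},{"xyz":[0,0,0],"rotation":[0,0,0]}]'
python3 - <<'E'
from meas import *; import pickle
f=grab("wrist"); pickle.dump(f,open("w4.pkl","wb")); print(r.get_state()["position"])
save(f,"8.png",(180,130,380,280),4)
E
```

```text
clock: 9.35
position: [0.514, -0.0153, 0.0519]
ee_rot: [-0.001, 0.696, 0.718, 0.001]
ft_force: [0.5, 13.6, 2.2]
finger_gap: 0.0377
grip_force: 6.9
clock: 10.27
position: [0.5126, 0.0212, 0.251]
ee_rot: [-0.0, 0.696, 0.718, -0.001]
ft_force: [-1.0, -0.3, -0.7]
finger_gap: 0.0376
grip_force: 0.0
[0.51243472 0.02127143 0.2505264 ]
```

View pics/8.png

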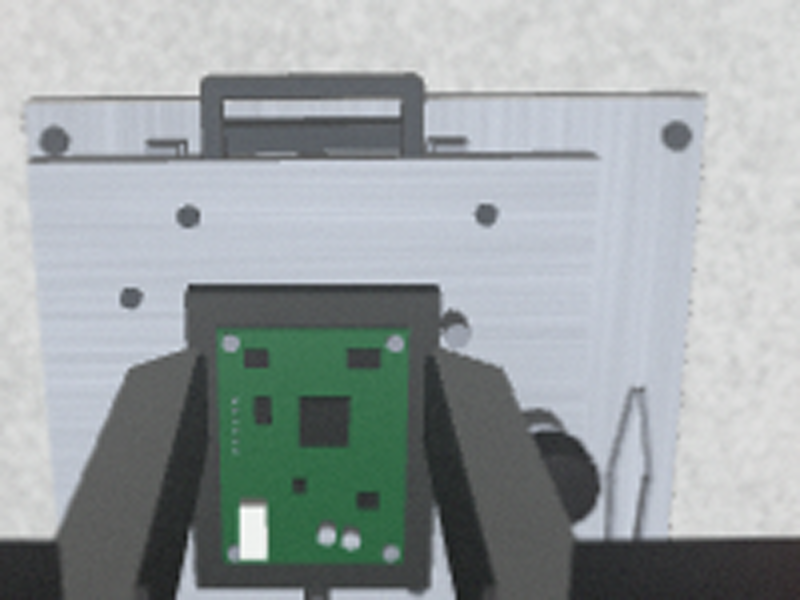

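Pallet in the crop: its right edge touches stop_left (455,330), its lower edge meets stop_end (317,592), and it looks square. A numeric check against the carriage end (y=105) and the pin:

```bash
python3 - <<'E'
from meas import *; import pickle
f=pickle.load(open("w4.pkl","rb"))
L,Rr,T=edges(f,list(range(204,214,2)),(220,234,280,292),list(range(232,285,6)),(195,208))
for n,e,k in(("L",L,1),("R",Rr,1),("T",T,0)):
    p=nest(onz(f,e,.058)); q=np.polyfit(p[:,k],p[:,1-k],1); print(n,p.round(1)[[0,-1]].tolist(),"mean",p.mean(0).round(2),"slope",q[0].round(4))
# right corner pixels, pin top
print("pinL",nest(onz(f,(180+457/4,130+334/4),.064)).round(1),"pinE base",nest(onz(f,(180+317/4,130+590/4),.058)).round(1))
print("carr end",nest(onz(f,[(180+100/4,130+160/4),(180+400/4,130+157/4),(180+590/4,130+155/4)],.048)).round(1).tolist())
# green board centre and angle, vs. pallet edges
hsv=cv2.cvtColor(f["pixels"],cv2.COLOR_RGB2HSV); m=((hsv[...,1]>100)&(abs(hsv[...,0].astype(int)-70)<25)).astype(np.uint8); m[:190]=0
m=cv2.morphologyEx(m,cv2.MORPH_CLOSE,np.ones((9,9))); cs,_=cv2.findContours(m,0,1); c=max(cs,key=cv2.contourArea)[:,0]
print(cv2.minAreaRect(nest(onz(f,c,.060)).astype(np.float32)))
E
```

```text
Traceback (most recent call last):
  File "meas.py", line 27, in edges
    L=[(xr[0]+cross(g[y,xr[0]:xr[1]],0),y) for y in rows]; Rr=[(xr[2]+cross(g[y,xr[2]:xr[3]],1),y) for y in rows]
                                                                ~~~~~^~~~~~~~~~~~~~~~~~~~~~~~~~
TypeError: unsupported operand type(s) for +: 'int' and 'NoneType'
```

```bash
python3 - <<'E'
from meas import *; import pickle
f=pickle.load(open("w4.pkl","rb"))
L,Rr,T=edges(f,[203,204,205,206],(220,234,280,298),list(range(232,285,6)),(195,208))
for n,e,k in(("L",L,1),("R",Rr,1),("T",T,0)):
    p=nest(onz(f,e,.058)); q=np.polyfit(p[:,k],p[:,1-k],1); print(n,p.round(1)[[0,-1]].tolist(),"mean",p.mean(0).round(2),"slope",q[0].round(4))
print("pinL",nest(onz(f,(180+457/4,130+334/4),.064)).round(1),"pinE base",nest(onz(f,(180+317/4,130+590/4),.058)).round(1))
print("carr end",nest(onz(f,[(180+100/4,130+160/4),(180+400/4,130+157/4),(180+590/4,130+155/4)],.048)).round(1).tolist())
hsv=cv2.cvtColor(f["pixels"],cv2.COLOR_RGB2HSV); m=((hsv[...,1]>100)&(abs(hsv[...,0].astype(int)-70)<25)).astype(np.uint8); m[:190]=0
m=cv2.morphologyEx(m,cv2.MORPH_CLOSE,np.ones((9,9))); cs,_=cv2.findContours(m,0,1); c=max(cs,key=cv2.contourArea)[:,0]
print(cv2.minAreaRect(nest(onz(f,c,.060)).astype(np.float32)))
E
```

```text
L [[-45.8, 58.8], [-46.0, 54.3]] mean [-45.97  56.53] slope 0.0412
R [[42.4, 58.2], [42.5, 53.8]] mean [42.45 55.98] slope -0.018
T [[-37.7, 62.0], [29.4, 61.5]] mean [-4.13 61.76] slope -0.0069
pinL [[49.2 44.7]] pinE base [[ -0.3 -61.6]]
carr end [[-75.0, 104.1], [29.6, 104.4], [95.9, 104.8]]
((-2.036649703979492, -0.7271461486816406), (93.09048461914062, 67.75202178955078), 89.61903381347656)
```

Within tolerance, but x looks about 1 mm off the pins, with a 0.011 rad residue. I'll seat it once more along x, with the tool turned back, which the knob grasp needs anyway.

```bash
python3 -m crank '[{"xyz":[-0.63,-0.49,0],"rotation":[0,0,0]},{"xyz":[-0.63,-0.49,0],"rotation":[0,0,0]},{"xyz":[-0.63,-0.49,0],"rotation":[0,0,0]},{"xyz":[-0.63,-0.49,0],"rotation":[0,0,0]},{"xyz":[0,0,0],"rotation":[0,0,0.15]},{"xyz":[0,0,0],"rotation":[0,0,0.15]},{"xyz":[0,0,0],"rotation":[0,0,0.15]},{"xyz":[0,0,0],"rotation":[0,0,0.15]},{"xyz":[0,0,0],"rotation":[0,0,0.15]},{"xyz":[0,0,0],"rotation":[0,0,0.15]},{"xyz":[0,0,0],"rotation":[0,0,0.15]},{"xyz":[0,0,0],"rotation":[0,0,0.15]}]' 0.6
python3 -m crank '[{"xyz":[0,0,0.5],"rotation":[0,0,0.15]},{"xyz":[0,0,0.5],"rotation":[0,0,0.15]},{"xyz":[0,0,0.6],"rotation":[0,0,0.15]},{"xyz":[0,0,0.6],"rotation":[0,0,0.15]},{"xyz":[0,0,0.6],"rotation":[0,0,0.15]},{"xyz":[0,0,0.6],"rotation":[0,0,0.05]},{"xyz":[0,0,0],"rotation":[0,0,0]},{"xyz":[0,0,0],"rotation":[0,0,0]}]'
```

```text
clock: 11.32
position: [0.4373, -0.0818, 0.2505]
ee_rot: [-0.001, 0.947, 0.321, -0.001]
ft_force: [0.6, 0.2, -0.3]
finger_gap: 0.0565
grip_force: 0.0
clock: 11.98
position: [0.4369, -0.0817, 0.115]
ee_rot: [-0.0, 1.0, 0.017, -0.002]
ft_force: [-0.3, -0.9, 1.9]
finger_gap: 0.0565
grip_force: 0.0
```

```bash
python3 -m crank '[{"xyz":[0,0,0.6],"rotation":[0,0,0]},{"xyz":[0,0,0.6],"rotation":[0,0,0]},{"xyz":[0,0,0.38],"rotation":[0,0,0]},{"xyz":[0.15,0,0],"rotation":[0,0,0]},{"xyz":[0.15,0,0],"rotation":[0,0,0]},{"xyz":[0.1,0,0],"rotation":[0,0,0]},{"xyz":[0.05,0,0],"rotation":[0,0,0]},{"xyz":[0.05,0,0],"rotation":[0,0,0]},{"xyz":[0.05,0,0],"rotation":[0,0,0]},{"xyz":[0,0,0],"rotation":[0,0,0]}]'; python3 -m crank '[{"xyz":[0.05,0,0],"rotation":[0,0,0]},{"xyz":[0.025,0,0],"rotation":[0,0,0]},{"xyz":[0,0,0],"rotation":[0,0,0]}]'
```

```text
clock: 12.82
position: [0.4601, -0.0812, 0.0532]
ee_rot: [0.0, 1.0, 0.016, 0.0]
ft_force: [-0.9, -0.4, -0.3]
finger_gap: 0.0567
grip_force: 0.0
clock: 13.07
position: [0.4611, -0.081, 0.0527]
ee_rot: [-0.0, 1.0, 0.016, -0.002]
ft_force: [-13.4, -1.3, 10.3]
finger_gap: 0.0566
grip_force: 6.8
```

```bash
python3 -m crank '[{"xyz":[-0.2,0,0],"rotation":[0,0,0]},{"xyz":[-0.3,0,-0.3],"rotation":[0,0,0]},{"xyz":[0,0,-0.9],"rotation":[0,0,0]},{"xyz":[0,0,-0.9],"rotation":[0,0,0]},{"xyz":[0,0,-0.9],"rotation":[0,0,0]},{"xyz":[0,0,-0.9],"rotation":[0,0,0]},{"xyz":[0.7,0,-0.9],"rotation":[0,0,0]},{"xyz":[0.7,0,-0.6],"rotation":[0,0,0]},{"xyz":[0.7,0,0],"rotation":[0,0,0]},{"xyz":[0.6,0,0],"rotation":[0,0,0]},{"xyz":[0.2,0,0],"rotation":[0,0,0]},{"xyz":[0,0,0],"rotation":[0,0,0]}]' 1.0
python3 -m crank '[{"xyz":[0,0,0],"rotation":[0,0,0]},{"xyz":[0,0,0],"rotation":[0,0,0]},{"xyz":[0,0,0],"rotation":[0,0,0]}]'
python3 - <<'E'
from meas import *; import pickle
f=grab("wrist"); pickle.dump(f,open("w5.pkl","wb")); print(r.get_state()["position"])
save(f,"9.png",(160,80,340,230),4)
E
```

```text
clock: 14.07
position: [0.5568, -0.078, 0.2647]
ee_rot: [-0.0, 1.0, 0.016, -0.001]
ft_force: [-0.4, -0.2, -0.3]
finger_gap: 0.0942
grip_force: 0.0
clock: 14.32
position: [0.5555, -0.0782, 0.266]
ee_rot: [0.0, 1.0, 0.016, 0.0]
ft_force: [0.3, -1.0, -0.3]
finger_gap: 0.0937
grip_force: 0.0
[ 0.55558219 -0.0782385   0.26612961]
```

View pics/9.png

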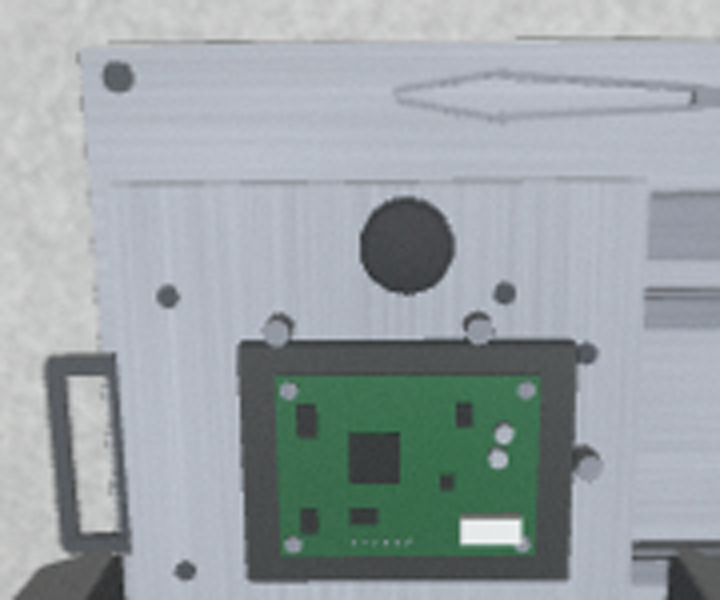

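All three pins, in the crop at (278,330), (479,327) and (587,462), touch the pallet, which sits square. The knob is at (407,246). Now I measure the knob for the grasp, with a numeric check on the pallet.

```bash
python3 - <<'E'
from meas import *; import pickle
f=pickle.load(open("w5.pkl","rb")); f1=pickle.load(open("w1.pkl","rb"))
b,s=dark(f,(246,122,278,158)); k=onz(f,b,.0935)[0]; print(b,s,k.round(4),nest(k[None]).round(1),"tri",tri([f1,f],[(223.97,107.12),b]).round(4), "depth",cloud(f)[136:146,257:267,2].mean().round(4))
c=pallet_uv(f,(216,163,305,228)); p=nest(onz(f,c,.058)).astype(np.float32); print(cv2.minAreaRect(p))
s=r.get_state(); T=rot(s["ee_rot"]); t=np.array([k[0],k[1],.0645]); print("tool shares",(T.T@(t-s["position"])/.04).round(3))
E
```

```text
[261.11058824 141.15529412] [  4   8  23  24 425] [ 0.5989 -0.0803  0.0935] [[81.6 -0.3]] tri [ 0.5985 -0.0803  0.0906] depth 0.0935
((0.037258148193359375, -1.2501182556152344), (119.60726165771484, 89.31130981445312), 89.61776733398438)
tool shares [1.077 0.084 5.041]
```

```bash
python3 -m crank '[{"xyz":[0.54,0.08,0],"rotation":[0,0,0]},{"xyz":[0.54,0,0],"rotation":[0,0,0]},{"xyz":[0,0,0.7],"rotation":[0,0,0]},{"xyz":[0,0,0.7],"rotation":[0,0,0]},{"xyz":[0,0,0.7],"rotation":[0,0,0]},{"xyz":[0,0,0.7],"rotation":[0,0,0]},{"xyz":[0,0,0.6],"rotation":[0,0,0]},{"xyz":[0,0,0.6],"rotation":[0,0,0]},{"xyz":[0,0,0],"rotation":[0,0,0]},{"xyz":[0,0,0],"rotation":[0,0,0]},{"xyz":[0,0,0],"rotation":[0,0,0]}]' 0.7
python3 - <<'E'
from h import *
s=r.get_state(); T=rot(s["ee_rot"]); t=np.array([.5988,-.0803,.0645]); print("tool shares",(T.T@(t-s["position"])/.04).round(3))
E
```

```text
clock: 15.28
position: [0.6001, -0.0801, 0.1076]
ee_rot: [0.0, 1.0, 0.016, 0.001]
ft_force: [1.3, 0.5, 0.2]
finger_gap: 0.0656
grip_force: 0.0
tool shares [-0.035  0.003  1.077]
```

```bash
python3 -m crank '[{"xyz":[-0.03,0,0.4],"rotation":[0,0,0]},{"xyz":[0,0,0.4],"rotation":[0,0,0]},{"xyz":[0,0,0.28],"rotation":[0,0,0]},{"xyz":[0,0,0],"rotation":[0,0,0]},{"xyz":[0,0,0],"rotation":[0,0,0]}]'
python3 -m crank '[{"xyz":[0,0,0],"rotation":[0,0,0]},{"xyz":[0,0,0],"rotation":[0,0,0]},{"xyz":[0,0,0],"rotation":[0,0,0]},{"xyz":[0,0,0],"rotation":[0,0,0]},{"xyz":[0,0,0],"rotation":[0,0,0]},{"xyz":[0,0,0],"rotation":[0,0,0]},{"xyz":[0,0,0],"rotation":[0,0,0]},{"xyz":[0,0,0],"rotation":[0,0,0]}]' 0 20
```

```text
clock: 15.7
position: [0.5986, -0.0801, 0.0634]
ee_rot: [0.0, 1.0, 0.016, 0.0]
ft_force: [-0.2, 0.9, 0.2]
finger_gap: 0.0659
grip_force: 0.0
clock: 16.37
position: [0.5984, -0.08, 0.0627]
ee_rot: [0.0, 1.0, 0.016, 0.0]
ft_force: [-0.2, 0.7, 1.9]
finger_gap: 0.0293
grip_force: 20.0
```

Gripped with a 29.3 mm gap and almost no side force. I'll tighten and lift in small steps.

```bash
python3 -m crank '[{"xyz":[0,0,0],"rotation":[0,0,0]},{"xyz":[0,0,0],"rotation":[0,0,0]},{"xyz":[0,0,0],"rotation":[0,0,0]},{"xyz":[0,0,-0.04],"rotation":[0,0,0]},{"xyz":[0,0,-0.04],"rotation":[0,0,0]},{"xyz":[0,0,-0.04],"rotation":[0,0,0]},{"xyz":[0,0,-0.04],"rotation":[0,0,0]},{"xyz":[0,0,0],"rotation":[0,0,0]}]' 0 58
python3 -m crank '[{"xyz":[0,0,-0.05],"rotation":[0,0,0]},{"xyz":[0,0,-0.05],"rotation":[0,0,0]},{"xyz":[0,0,-0.05],"rotation":[0,0,0]},{"xyz":[0,0,0],"rotation":[0,0,0]},{"xyz":[0,0,0],"rotation":[0,0,0]}]'
```

```text
clock: 17.03
position: [0.5982, -0.08, 0.0687]
ee_rot: [-0.0, 1.0, 0.016, -0.0]
ft_force: [4.4, -2.0, -9.8]
finger_gap: 0.0286
grip_force: 58.0
clock: 17.45
position: [0.5981, -0.08, 0.0743]
ee_rot: [-0.0, 1.0, 0.016, -0.0]
ft_force: [5.2, -1.9, -13.6]
finger_gap: 0.0289
grip_force: 58.0
```

```bash
python3 -m crank '[{"xyz":[0,0,-0.03],"rotation":[0,0,0]},{"xyz":[0,0,-0.03],"rotation":[0,0,0]},{"xyz":[0,0,0],"rotation":[0,0,0]},{"xyz":[0,0,0],"rotation":[0,0,0]}]'; python3 -m crank '[{"xyz":[0,0,-0.03],"rotation":[0,0,0]},{"xyz":[0,0,0],"rotation":[0,0,0]},{"xyz":[0,0,0],"rotation":[0,0,0]}]'
```

```text
clock: 17.78
position: [0.5981, -0.0799, 0.0765]
ee_rot: [-0.0, 1.0, 0.016, -0.0]
ft_force: [6.1, -1.5, -14.7]
finger_gap: 0.0289
grip_force: 58.0
clock: 18.03
position: [0.5979, -0.0798, 0.0768]
ee_rot: [-0.0, 1.0, 0.016, -0.001]
ft_force: [9.5, -1.8, -21.7]
finger_gap: 0.0287
grip_force: 58.0
```

The lift stalled at 14.1 mm and the force jumped to 21.7 N, so the pin is at its end stop. I'll hold briefly and take a last look.

```bash
python3 -m crank '[{"xyz":[0,0,0],"rotation":[0,0,0]},{"xyz":[0,0,0],"rotation":[0,0,0]},{"xyz":[0,0,0],"rotation":[0,0,0]},{"xyz":[0,0,0],"rotation":[0,0,0]},{"xyz":[0,0,0],"rotation":[0,0,0]},{"xyz":[0,0,0],"rotation":[0,0,0]}]'
python3 - <<'E'
from h import *
f=grab("scene"); save(f,"10.png",(140,130,300,250),4.5)
E
```

```text
clock: 18.53
position: [0.5979, -0.0798, 0.0768]
ee_rot: [-0.0, 1.0, 0.016, -0.001]
ft_force: [8.5, -1.5, -22.3]
finger_gap: 0.0291
grip_force: 58.0
```

View pics/10.png

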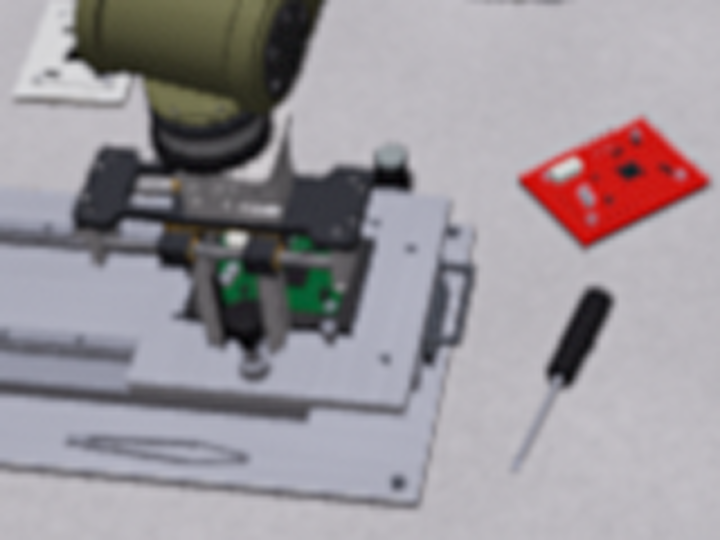

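The fingers hold the raised knob at (243,325). The carriage edge (410,405) is unchanged and the pallet is still home against the pins. Handing in.

```bash
python3 -c "
from rig import r
print(r.close_job())"
```

```text
the job is handed in; nothing more can be done
None
```

The pallet is home against all three stop pins, the index pin is held fully up by its knob (about 14 mm lift), the carriage is still at its loading end, and the job is handed in; no verdict was returned.

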